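# Hold the rejected relay in the light path of the contact viewer

## Robot

A 7-joint arm with a two-finger parallel gripper is mounted at the origin on the work surface. World frame = base frame: x ahead of the robot, y to its left, z up, the work surface at z = 0. Lengths are in m, angles in rad, forces in N, time in s.
With the tool pointing down it reaches from about 0.425 to 0.925 m from the base axis. Payload 6.8 kg.
Tool frame: the origin (TCP) lies midway between the tips of the shut fingers; the grasp point (between the pads) lies r.grip_point_offset behind it (r.grip_point_offset is the distance from the TCP to the grasp point, in m); z points along the fingers, y is the direction in which the jaws open and shut (so a half turn about z gives the same grasp; the last joint's range is limited). The gripper opens to 85 mm and grips with 20 to 120 N. Pads are 22 mm wide; open, the fingers measure 114 mm over their backs; the gripper's body (76 mm by 85 mm) begins 54 mm behind the grasp point. The pads swing forward as they close: fully open they stand 13 mm farther back than shut.
Start: joints at [-1.255, 0.477, 0.022, 1.555, -0.011, 1.109, -0.083], TCP at [0.278, 0.615, 0.231] pointing down, gripper open.
Joint ranges: [-2.96, 2.96], [-0.34, 2.1], [-1.41, 1.46], [0.24, 2.44], [-1.37, 4.51], [0.17, 1.92], [-2.96, 2.96]. Speed limits (rad/s): [2.39, 2.39, 3.14, 3.14, 3.14, 3.14, 3.14].

## Interface

Orientations are given as a rotation vector (axis times angle).
In Python, from bench import r gives the robot as it stands. The module is installed in compiled form; this text tells all that it offers.
- The arm moves only by the tool play_rows, never from a script. Its argument "deltas" is a list of rows, each a list of 3 entries, a list of its own where there are three numbers: the finger opening in mm, from 0 to 85.4, then the shift along the tool's x, y, z in mm, then the turn, a rotation vector about the tool's x, y, z in rad. A call has 1 to 8 rows; each row is the pose to reach, as a shift and turn from the pose measured when the call began, along the tool's axes at that moment; what a row does not reach only later rows make up. A row lasts 1/8 s, in which the tool goes at most 62.5 mm and 10.7 degrees, less where a joint would pass 70% of its speed; a pose out of reach is approached as far as the arm can. A call with a gripper value outside its range is refused whole. The fingers move at their own pace and stop on an object; "squeeze" is the grip in N (left out, the last holds). Time passes only in rows, so rows that repeat a pose let the fingers close. It gives the time, the measured TCP pose, the force and the opening at its end, in the units of the state.
- r.get_obs(): the state, without advancing time (a new reading comes with each control period).
- r.grab_frame(name): name is "scene" or "top" or "wrist"; returns (picture, depth): 480x640x3 uint8, red, green, blue; 480x640 float32, m along the optical axis (not along the pixel's ray), 0 where there is no reading.
- r.camera_model(name): a dict with "mtx" (3x3 intrinsics, pixels), "D" ([k1, k2, p1, p2, k3] as OpenCV has them; the pictures are not rectified), "rvec" (rotation vector, rad) and "tvec" (3), from world to camera coordinates, as OpenCV has them; the wrist camera has in their place "T_tool_cam" (4x4, takes a point from camera to tool coordinates, whose origin is the TCP and whose axes are the flange's). Camera axes: x right, y down, z forward; pixel columns grow to the right and rows downward; lengths in m; the calibration is good to about 2 mm. A picture is of the moment at which its call begins: read the wrist's pose just before it. camera_model takes no time and is no camera call.
- r.hand_in(): hands the job in, once; it reports no verdict.
The state is a dict: "clock": time; "joints": joint angles; "qvel": joint speeds; "tau": joint torques, N m; "tcp_pos": TCP position; "orientation": TCP orientation; "contact_force": force on the tool from outside, world axes, zero at the start; "moment": the same for the moment, N m; "grip_width": finger opening in m.
Only numpy, scipy, OpenCV 4.12 (cv2) and the standard library are available. Lean on these libraries where they do the work, as an engineer would, in place of code of your own. Each camera call takes 0.05 s, during which the arm holds its last target. There are 200 camera calls.

## Task

The uncovered relay in the test fixture has failed its test: swing the fixture's hold-down frame right back and leave it open, then lift the relay out by its two black side flanges only, without touching its coil, yoke or contact parts. Hold it upright in the light path of the contact viewer, its contact gap on the lamp and lens centre line about midway between them and its open sides facing lamp and lens so that the light shines straight through the gap. Finish while still holding it there, clear of everything else; do not touch the viewer or move the other things lying on the bench.

Things in the scene. Friction and masses are not known exactly. Their poses are not given: they have to be found in the camera images.
- bar (a point): Middle of the red grip bar of the grey U-shaped hold-down frame on the test fixture. Bar 8 mm thick, 42 mm free between the frame's side arms (6 mm thick). The point turns with the frame: y along the bar; the hinge is 120 mm away along its +x. Closed, the bar is 62 mm above the bench, with 44 mm free between it and the relay, so a finger fits behind it.
- hinge (a point): Hinge of the hold-down frame: level axis along the fixture's y, 62 mm above the bench, 55 mm from the nest's centre along the fixture's +x, at the end away from the bar. Its two posts reach 72 mm above the bench.
- holddown (a joint): Opening angle of the hold-down frame, rad: 0 closed and level over the relay (starts at 0 to 0.3), 1.57 upright, stop at 2.0 leaning back. Stiff hinge (0.16 N m friction, frame 0.1 kg): it stays where it is left. As it opens the bar rises on an arc of 120 mm radius about the hinge, so the open frame stands up to 186 mm above the bench.
- fixture: Aluminium test fixture fixed to the bench, base plate 150 x 104 x 16 mm. Level; x points from the nest to the hinge, z up; origin at bench height under the nest's centre. A white rim 5 mm high, with 1.5 mm play, locates the relay's base on the plate.
- relay: Uncovered power relay in the fixture's nest, 34 (x) x 30 (y) x 40 (z) mm, 80 g. Origin: centre of the underside of its black base (6 mm high, pins stick out 5 mm below); z up. Its two black flanges, 30 mm long, are the faces at y = +15 and -15 mm, from base to top: grip across them. The sides at x = +17 and -17 mm are open: light passes along x. In the nest its x lies along the fixture's x.
- works: The relay's delicate parts between the flanges, fixed in it: copper coil, steel yoke and armature, terminals and contact blades (up to 33 mm above the underside, out to x = +17 and -17 mm). The fingers must not touch them. Origin and axes as the relay's.
- gap (a point): The relay's contact gap, between two silver contact buttons: in the middle of the relay, 29 mm above its underside. Axes as the relay's.
- viewer: Contact viewer fixed to the bench: aluminium rail 400 x 60 x 16 mm with a lamp and, facing it, a black lens with a red camera; both fronts are 48 mm across and 150 mm apart. Origin at bench height below the point midway between the fronts (white line across the rail); x is the optical axis from lamp to lens, level; z up. Nothing of it is higher than 134 mm.
- beam (a point): Point on the centre line of lamp and lens, midway between their fronts, 110 mm above the bench. Axes as the viewer's: x along the light.
- cover: Bystander: blue relay dust cover, an open box standing mouth up on the bench beside the fixture, 40 x 36 x 44 mm, origin at the centre of its underside.
- sample: Bystander: a second relay stuck in a black foam pad on the other side of the fixture, 56 x 46 x 58 mm over all, origin at the centre of the pad's underside.
- driver: Bystander: small screwdriver, 160 mm long, lying on the bench beside the viewer's rail.
Mind the look-alikes: they are no part of the job. What is shaped like the relay but red is not meant. There is more than one size of the fixture; the one meant has the size given above.

How it is judged:
On the way, in this order (a step that is already met when the one before it is completed fails the run):
1. the hold-down frame is swung back (value of joint holddown above 1.4 rad), for 0.2 s.
2. the relay is lifted clear of the nest in the fingers (z of relay in the frame of fixture above 0.036 m and contact force between the fingers and relay above 1 N), for 0.2 s.
At the end, for the whole second after the job is handed in: The fingers hold the relay at rest and nothing else carries it; its contact gap is within 6 mm of the lamp-lens centre line (sideways and in height) and 12 mm of midway; it is upright and its x axis lies along the light, both within 9 degrees; the hold-down stays open over 1.3 rad (x of gap in the frame of beam between -0.012 and 0.012 m and y of gap in the frame of beam between -0.006 and 0.006 m and z of gap in the frame of beam between -0.006 and 0.006 m and angle between the x axis of relay and the x axis of beam, either way round below 0.16 rad and angle between relay's own z axis and vertical below 0.16 rad and contact force between the fingers and relay above 1 N and contact force between relay and viewer below 0.1 N and contact force between relay and fixture below 0.1 N and linear speed of relay below 0.02 m/s and angular speed of relay below 0.2 rad/s and height (world z) of relay above 0.06 m and value of joint holddown above 1.3 rad); the arm keeps its last pose, push and grip.
It fails at once if the fingers touch the relay's coil, yoke or contact parts (contact force between the fingers and works above 0.3 N).
It fails at once if the viewer is touched (contact force between viewer and anything else above 1 N).
It fails at once if the dust cover is disturbed (distance of cover from where it was at the start of the episode above 0.012 m).
It fails at once if the relay in the foam pad is disturbed (distance of sample from where it was at the start of the episode above 0.012 m).
It fails at once if the screwdriver is disturbed (distance of driver from where it was at the start of the episode above 0.012 m).
It also fails if it takes over 59 s, if anything falls off the work surface, if the arm or the gripper's body presses on something with over 40 N, if the wrist force passes 120 N, or if a joint passes its speed limit or range.

## Working session

There is one attempt and no reset: what is moved stays moved. The work goes in short steps, Python scripts to look and compute and a tool call to move; the robot and the scene stay as the last step left them, time stands still between calls to the robot, and variables do not carry over. Pictures are saved under pics/ and viewed, about 8 in all and at most 12, crops included, and the job is handed in when it is done.

Besides the shell and the picture viewer there is one more tool, called as name(argument=value, ...) on one line, values as JSON. play_rows: Moves the arm, as the interface text tells. Its arguments: {"type":"object","properties":{"deltas":{"type":"array"},"squeeze":{"type":"number"}},"required":["deltas"]}

```bash
mkdir -p pics; cat > h.py <<'E'
import numpy as np, cv2
from bench import r
from scipy.spatial.transform import Rotation as R
def snap(n):
    o=r.get_obs(); im,d=r.grab_frame(n); np.savez(f'pics/{n}.npz',im=im,d=d,p=o['tcp_pos'],o=o['orientation']); return im,d,o
def save(im,f): cv2.imwrite('pics/'+f,cv2.cvtColor(im,cv2.COLOR_RGB2BGR))
def cam(n,o=None):
    c=r.camera_model(n)
    if n=='wrist':
        T=np.eye(4);T[:3,:3]=R.from_rotvec(o['orientation']).as_matrix();T[:3,3]=o['tcp_pos']; T=T@np.array(c['T_tool_cam'])
    else:
        A=np.eye(4);A[:3,:3]=R.from_rotvec(np.ravel(c['rvec'])).as_matrix();A[:3,3]=np.ravel(c['tvec']);T=np.linalg.inv(A)
    return np.array(c['mtx']),np.array(c['D']),T
def rays(n,px,o=None):
    K,D,T=cam(n,o); u=cv2.undistortPoints(np.array(px,float).reshape(-1,1,2),K,D).reshape(-1,2)
    return T[:3,3],np.c_[u,np.ones(len(u))]@T[:3,:3].T
def onplane(n,px,z,o=None):
    c,d=rays(n,px,o); return c+d*((z-c[2])/d[:,2])[:,None]
def bydepth(n,px,depth,o=None):
    c,d=rays(n,px,o); p=np.array(px,int).reshape(-1,2); return c+d*depth[p[:,1],p[:,0]][:,None]
E
python3 - <<'E'
from h import *
for n in('scene','top'):
    im,d,o=snap(n); save(im,n+'0.png'); print(n,cam(n)[2].round(3).tolist())
print(o, r.grip_point_offset)
c=r.camera_model('wrist');print(c)
E
```

```text
scene [[-0.793, 0.514, -0.329, 0.863], [0.61, 0.673, -0.419, 0.459], [0.006, -0.532, -0.846, 1.013], [0.0, 0.0, 0.0, 1.0]]
top [[0.03, -0.982, 0.189, 0.266], [-0.999, -0.033, -0.01, 0.004], [0.016, -0.188, -0.982, 1.316], [0.0, 0.0, 0.0, 1.0]]
{'clock': 0.05, 'joints': array([-1.25507231,  0.47778577,  0.02233175,  1.55644244, -0.01152178,
        1.10928799, -0.08310431]), 'qvel': array([-1.54877838e-03, -1.81466345e-04, -4.29524499e-04,  2.06743834e-05,
       -2.81525724e-04, -1.20257896e-03,  9.02393264e-05]), 'tau': array([ 3.64175641e-03, -5.98290646e+01,  1.61483813e+00, -2.82254201e+01,
        1.27552947e-02,  5.17954031e-03, -3.34118499e-05]), 'tcp_pos': array([0.27735549, 0.61474438, 0.23033896]), 'orientation': array([-6.60690049e-01, -3.07105702e+00,  2.78865716e-03]), 'contact_force': array([ 0.17466678, -0.05208392,  0.20872039]), 'moment': array([0.03698586, 0.01162533, 0.00748592]), 'grip_width': 0.08542153025418016} 0.0187
{'mtx': array([[421.67074061,   0.        , 319.32295211],
       [  0.        , 421.67074061, 237.19881769],
       [  0.        ,   0.        ,   1.        ]]), 'D': array([-0.07909053,  0.        ,  0.        ,  0.        ,  0.        ]), 'T_tool_cam': array([[-1.36224652e-03, -9.65057035e-01, -2.62036379e-01,
         6.73637474e-02],
       [ 9.99999039e-01, -1.38173181e-03, -1.09890136e-04,
         1.15562428e-03],
       [-2.56013751e-04, -2.62036277e-01,  9.65057990e-01,
        -1.42332682e-01],
       [ 0.00000000e+00,  0.00000000e+00,  0.00000000e+00,
         1.00000000e+00]])}
```

View pics/top0.png

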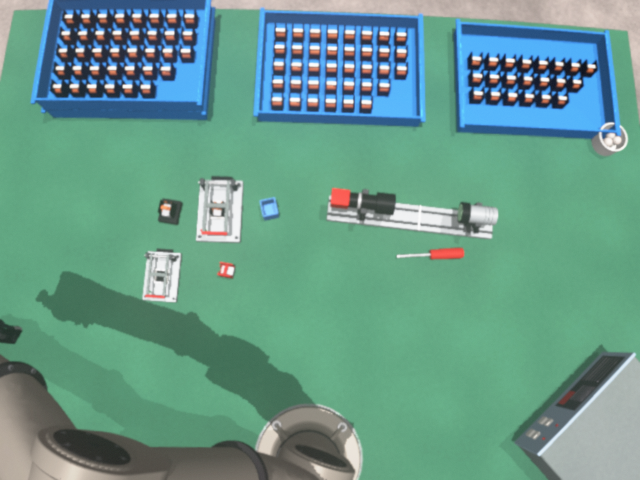

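View pics/scene0.png

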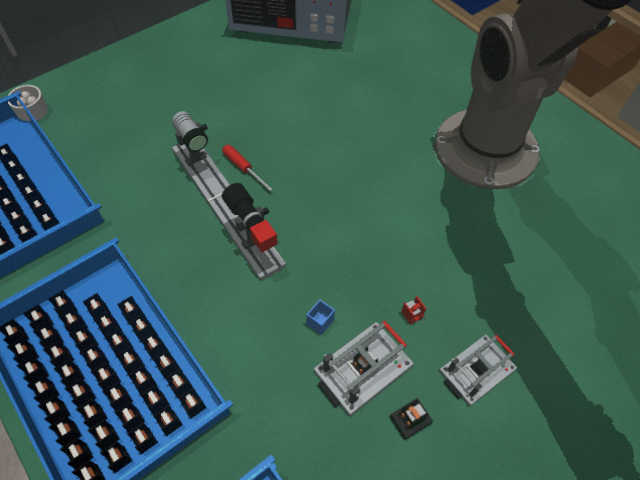

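Top view: the large fixture is at (219,210) and a smaller look-alike at (162,277). The sample is at (169,211), a red relay at (227,270), the cover at (269,208), the viewer rail at (412,213) with its lamp on the right, and the driver at (432,254). More relays sit in the trays. I choose the large fixture and will check its size.

```bash
python3 - <<'E'
from h import *
f=np.load('pics/top.npz'); im=f['im'];d=f['d']
hsv=cv2.cvtColor(im,cv2.COLOR_RGB2HSV)
m=((hsv[...,1]<70)&(hsv[...,2]>110)).astype(np.uint8)
m[:160]=0;m[320:]=0
m2=cv2.morphologyEx(m,cv2.MORPH_CLOSE,np.ones((7,7)))
cs,_=cv2.findContours(m2,0,2)
for c in cs:
    if cv2.contourArea(c)<300: continue
    b=cv2.boxPoints(cv2.minAreaRect(c)); P=onplane('top',b,.016)
    print(cv2.contourArea(c),b.round().tolist(),P[:,:2].round(3).tolist(),[round(np.linalg.norm(P[i]-P[i-1]),3) for i in range(4)])
# red things
red=(((hsv[...,0]<8)|(hsv[...,0]>172))&(hsv[...,1]>140)&(hsv[...,2]>90)).astype(np.uint8);red[:160]=0
n,l,s,c=cv2.connectedComponentsWithStats(red)
for i in range(1,n):
    if s[i,4]>15: print('red',s[i].tolist(),c[i].round(1),bydepth('top',[c[i]],d).round(3), onplane('top',[c[i]],.066).round(3))
# white line, profile along the rail
for u in range(330,500,8): 
    pass
a=cv2.resize(im[165:250,185:285],None,fx=6,fy=6,interpolation=cv2.INTER_CUBIC)
b=cv2.resize(im[175:265,320:505],None,fx=4,fy=4,interpolation=cv2.INTER_CUBIC)
save(a,'a.png')
s=np.load('pics/scene.npz')['im'];save(cv2.resize(s[95:285,150:300],None,fx=3,fy=3,interpolation=cv2.INTER_CUBIC),'s.png')
H=max(a.shape[0],b.shape[0]);W=800
save(b,'b.png')
E
```

```text
1748.5 [[141.0, 301.0], [144.0, 248.0], [182.0, 250.0], [179.0, 303.0]] [[0.341, 0.399], [0.466, 0.402], [0.464, 0.312], [0.34, 0.31]] [np.float64(0.088), np.float64(0.125), np.float64(0.09), np.float64(0.124)]
3793.0 [[325.0, 220.0], [329.0, 185.0], [499.0, 204.0], [495.0, 240.0]] [[0.546, -0.023], [0.634, -0.031], [0.601, -0.446], [0.512, -0.433]] [np.float64(0.411), np.float64(0.089), np.float64(0.417), np.float64(0.09)]
2767.0 [[195.0, 241.0], [198.0, 177.0], [244.0, 180.0], [240.0, 244.0]] [[0.485, 0.283], [0.643, 0.286], [0.64, 0.175], [0.483, 0.174]] [np.float64(0.108), np.float64(0.158), np.float64(0.111), np.float64(0.157)]
red [331, 189, 19, 18, 310] [340.2 197.5] [[ 0.574 -0.053  0.128]] [[ 0.59  -0.056  0.066]]
red [203, 232, 23, 3, 30] [214.3 232.8] [[0.497 0.228 0.069]] [[0.498 0.229 0.066]]
red [430, 248, 34, 11, 310] [446.8 253.2] [[ 0.475 -0.312  0.024]] [[ 0.469 -0.302  0.066]]
red [218, 263, 14, 14, 57] [224.9 269.6] [[0.419 0.205 0.032]] [[0.415 0.199 0.066]]
```

View pics/a.png

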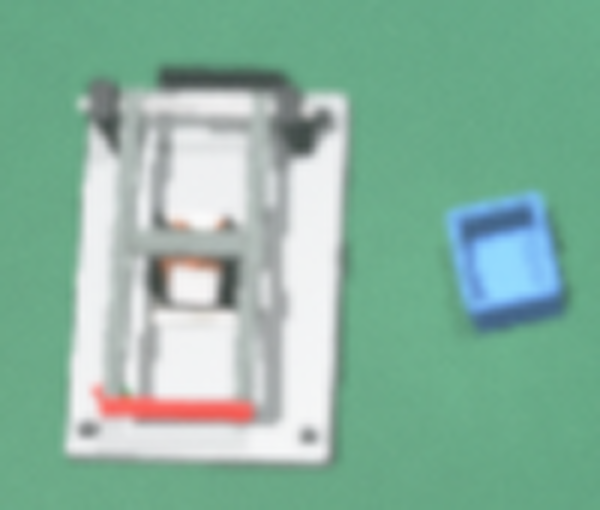

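View pics/b.png

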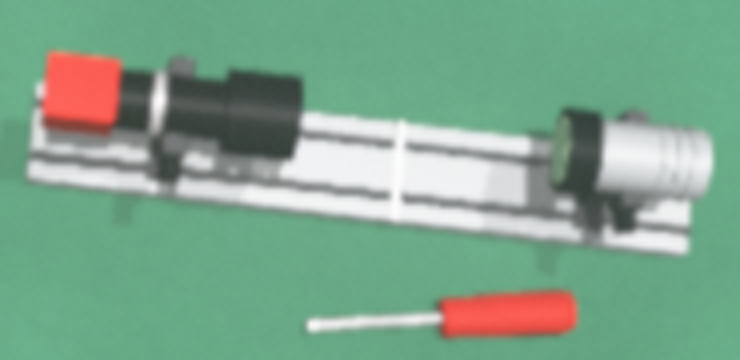

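The large fixture measures about 150 x 104 mm and has the hold-down over a black and copper relay, so it is confirmed. In the crop the red bar is at the near end and the relay at (195,270). The viewer crop shows the lamp on the right, the lens on the left and the white line at (398,170). Next I move the wrist camera over the fixture.

```bash
cat >> h.py <<'E'
def Rd(yaw,off=0): # tool pointing down, tool x at world yaw
    x=np.array([np.cos(yaw),np.sin(yaw),0]);z=np.array([0,0,-1.]);return np.c_[x,np.cross(z,x),z]
def delta(pos,yaw,o=None):
    o=o or r.get_obs(); R0=R.from_rotvec(o['orientation']).as_matrix()
    t=R0.T@(np.array(pos)-o['tcp_pos'])*1000; w=R.from_matrix(R0.T@Rd(yaw)).as_rotvec()
    print('shift mm',t.round(1).tolist(),'turn',w.round(3).tolist())
def yaw(o): x=R.from_rotvec(o['orientation']).as_matrix()[:,0]; return np.arctan2(x[1],x[0])
E
python3 - <<'E'
from h import *
o=r.get_obs();print(yaw(o),R.from_rotvec(o['orientation']).as_matrix().round(3).tolist())
for y in (1.59,-1.55): delta([.497,.228,.2],y)
E
```

```text
2.7178141562872167 [[-0.912, 0.411, -0.001], [0.411, 0.912, -0.002], [-0.0, -0.002, -1.0]]
shift mm [-359.2, -262.2, 30.9] turn [-0.001, 0.001, 1.128]
shift mm [-359.2, -262.2, 30.9] turn [-0.001, -0.002, -2.015]
```

play_rows(deltas=[[85,[-60,-40,-12],[0,0,0.17]],[85,[-115,-80,-25],[0,0,0.34]],[85,[-170,-120,-40],[0,0,0.5]],[85,[-225,-160,-55],[0,0,0.66]],[85,[-280,-200,-65],[0,0,0.84]],[85,[-330,-240,-70],[0,0,1.0]],[85,[-359,-262,-70],[0,0,1.128]],[85,[-359,-262,-70],[0,0,1.128]]])

```text
clock: 1.1
tcp_pos: [0.4989, 0.2234, 0.3013]
orientation: [2.208, 2.232, -0.002]
contact_force: [0.7, 0.9, -0.0]
grip_width: 0.0849
```

```bash
python3 - <<'E'
from h import *
im,d,o=snap('wrist'); save(im,'w1.png'); print(o['tcp_pos'],yaw(o),o['clock'],o['joints'].round(2))
E
```

```text
[0.49886141 0.22335003 0.30130039] 1.5812556248345342 1.1 [-0.88  0.21  0.41  1.8  -0.09  1.15 -0.44]
```

View pics/w1.png

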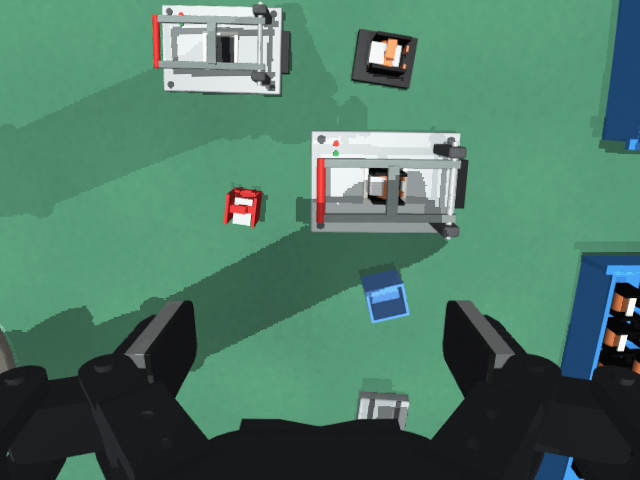

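The wrist view shows the fixture plate spanning (312,132) to (460,233), with the bar at (321,190), relay at (385,186), cover at (385,295) and sample at (385,55).

```bash
python3 - <<'E'
from h import *
f=np.load('pics/wrist.npz');im=f['im'];d=f['d'];o=dict(tcp_pos=f['p'],orientation=f['o'])
P=bydepth('wrist',np.array([(x,y) for y in range(480) for x in range(640)]),d,o).reshape(480,640,3)
hsv=cv2.cvtColor(im,cv2.COLOR_RGB2HSV)
m=(np.abs(P[...,2]-.016)<.005)&(hsv[...,1]<90); 
m=m.astype(np.uint8); m[:115]=0;m[250:]=0;m[:,:300]=0;m[:,480:]=0
c=cv2.convexHull(cv2.findNonZero(m)); b=cv2.boxPoints(cv2.minAreaRect(c));Q=onplane('wrist',b,.016,o)
print(b.round(1).tolist(),Q.round(4).tolist(),[np.linalg.norm(Q[i]-Q[i-1]).round(4) for i in range(4)],Q.mean(0))
red=((hsv[...,0]<8)|(hsv[...,0]>172))&(hsv[...,1]>140)&(P[...,2]>.045); red[:140]=0;red[250:]=0;red[:,300+40:]=0;red[:,:300]=0
q=P[red];print('bar',np.median(q,0),q.min(0),q.max(0)); 
y,x=np.nonzero(red); A=np.polyfit(q[:,1],q[:,0],1); print('bar slope dx/dy',A[0])
print('plate z',np.median(P[m>0][:,2]))
# relay: dark / top z  in nest region
reg=(P[...,0]>.53)&(P[...,0]<.62)&(P[...,1]>.19)&(P[...,1]<.27)&(P[...,2]>.03)&(P[...,2]<.06); reg[250:]=0
q=P[reg]; print('relay',q.mean(0),np.percentile(q,[2,98],axis=0))
E
```

```text
[[311.0, 232.0], [311.0, 131.0], [468.0, 131.0], [468.0, 232.0]] [[0.49, 0.1798, 0.016], [0.4896, 0.283, 0.016], [0.6461, 0.2855, 0.016], [0.6561, 0.1814, 0.016]] [np.float64(0.1661), np.float64(0.1031), np.float64(0.1565), np.float64(0.1045)] [0.57043278 0.23242428 0.016     ]
bar [0.49904891 0.23207359 0.06875957] [0.49593892 0.20282228 0.06533847] [0.50268004 0.29151813 0.44345624]
bar slope dx/dy -0.009972798509460278
plate z 0.015678143766729463
relay [0.56630058 0.23210155 0.04460841] [[0.54686793 0.19380686 0.03177706]
 [0.61205902 0.26802227 0.05751787]]
```

play_rows(deltas=[[40,[9,0,50],[0,0,0]],[40,[9,0,100],[0,0,0]],[40,[9,0,150],[0,0,0]],[40,[9,0,180],[0,0,0]],[40,[9,0,180],[0,0,0]]], squeeze=25)

```text
clock: 1.78
tcp_pos: [0.4959, 0.2335, 0.1186]
orientation: [-2.203, -2.239, 0.011]
contact_force: [0.7, -0.6, -0.0]
grip_width: 0.0397
```

```bash
python3 - <<'E'
from h import *
im,d,o=snap('wrist'); save(im,'w2.png'); print(o['tcp_pos'],yaw(o),o['grip_width'])
delta([.499,.232,.044],1.583)
E
```

```text
[0.49588912 0.2335173  0.11862404] 1.58710016064633 0.03967021106987377
shift mm [-1.6, 1.7, 76.4] turn [-0.002, 0.003, 0.003]
```

View pics/w2.png

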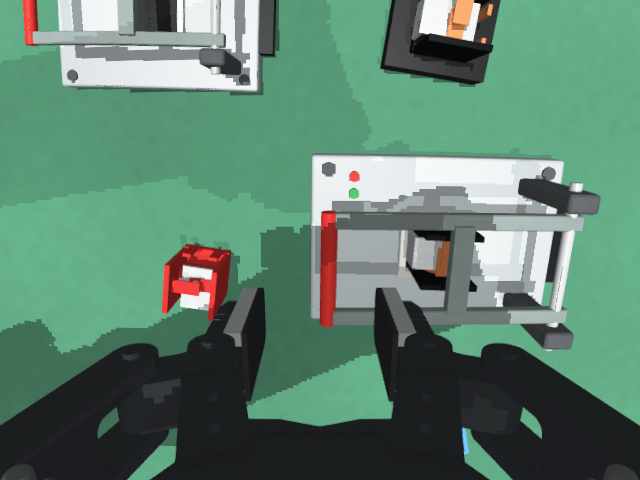

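The bar is at (328,270), roughly between the fingers, whose middle is at about 320. I check its position from this view.

```bash
python3 - <<'E'
from h import *
f=np.load('pics/wrist.npz');im=f['im'];o=dict(tcp_pos=f['p'],orientation=f['o'])
hsv=cv2.cvtColor(im,cv2.COLOR_RGB2HSV)
red=(((hsv[...,0]<8)|(hsv[...,0]>172))&(hsv[...,1]>140)).astype(np.uint8); red[:205]=0;red[:,:312]=0;red[:,342:]=0
n,l,s,c=cv2.connectedComponentsWithStats(red);i=1+s[1:,4].argmax();print(s[i],c[i])
rows=[225,270,310];px=[(np.nonzero(red[v])[0].mean(),v) for v in rows]
print(onplane('wrist',px,.066,o).round(4),np.median(f['d'][l==i]))
print(bydepth('wrist',px,f['d'],o).round(4)); print(onplane('wrist',[(328,s[i,1]),(328,s[i,1]+s[i,3])],.066,o).round(4))
print('plate L,T edges',onplane('wrist',[(313,200),(312,300),(340,157),(540,162)],.016,o).round(4))
print('relay top flange corners',onplane('wrist',[(408,240),(408,285),(483,236),(474,291)],.056,o).round(4))
E
```

```text
[ 320  211   17  116 1705] [327.62580645 267.9202346 ]
[[0.4986 0.2542 0.066 ]
 [0.4993 0.2315 0.066 ]
 [0.4992 0.2101 0.066 ]] 0.20326413
[[0.4985 0.255  0.0693]
 [0.4992 0.2328 0.0694]
 [0.4992 0.2119 0.0699]]
[[0.4987 0.261  0.066 ]
 [0.4999 0.2006 0.066 ]]
plate L,T edges [[0.4907 0.2569 0.016 ]
 [0.4907 0.1932 0.016 ]
 [0.5059 0.2822 0.016 ]
 [0.6234 0.2821 0.016 ]]
relay top flange corners [[0.5396 0.2446 0.056 ]
 [0.5414 0.2203 0.056 ]
 [0.578  0.2474 0.056 ]
 [0.5768 0.2173 0.056 ]]
```

play_rows(deltas=[[40,[-2,3,25],[0,0,0]],[40,[-2,3,50],[0,0,0]],[40,[-2,3,74],[0,0,0]],[40,[-2,3,74],[0,0,0]],[2,[-2,3,74],[0,0,0]],[2,[-2,3,74],[0,0,0]],[2,[-2,3,74],[0,0,0]],[2,[-2,3,74],[0,0,0]]], squeeze=25)

```text
clock: 2.82
tcp_pos: [0.5, 0.2323, 0.0469]
orientation: [2.203, 2.239, -0.005]
contact_force: [-3.3, 2.3, 1.5]
grip_width: 0.0066
```

```bash
python3 - <<'E'
from h import *
o=r.get_obs();print(o['tcp_pos'],yaw(o),o['grip_width'],o['contact_force'])
p=o['tcp_pos']
# arc about hinge: bar rotates from th0
h=np.array([p[0]+.12,p[2]+.0187-.004]) # nominal bar level
th0=np.arcsin((.066-.062)/.12)
for t in np.radians([10,20,30,40,50,60,70,80,90,100,105]):
    print(round(np.degrees(t)),((.12*(np.cos(th0)-np.cos(t)))*1000).round(1),((.12*(np.sin(t)-np.sin(th0)))*1000).round(1))
E
```

```text
[0.50003187 0.23231613 0.04691403] 1.5868723201733066 0.006588733705959461 [-3.32774964  2.31011749  1.54223386]
10 1.8 16.8
20 7.2 37.0
30 16.0 56.0
40 28.0 73.1
50 42.8 87.9
60 59.9 99.9
70 78.9 108.8
80 99.1 114.2
90 119.9 116.0
100 140.8 114.2
105 151.0 111.9
```

play_rows(deltas=[[2,[0,1,-8],[0,0,0]],[2,[0,2,-17],[0,0,0]],[2,[0,4,-27],[0,0,0]],[2,[0,7,-37],[0,0,0]],[2,[0,11,-47],[0,0,0]],[2,[0,16,-56],[0,0,0]],[2,[0,22,-65],[0,0,0]],[2,[0,28,-73],[0,0,0]]])

```text
clock: 3.82
tcp_pos: [0.5252, 0.2325, 0.1202]
orientation: [-2.2, -2.237, 0.014]
contact_force: [-13.2, -0.8, 4.7]
grip_width: 0.0074
```

```bash
python3 - <<'E'
from h import *
o=r.get_obs();print(o['tcp_pos'],yaw(o),o['grip_width'],o['contact_force'])
im,d,o=snap('scene')
a=cv2.resize(im[270:430,280:540],None,fx=2.5,fy=2.5,interpolation=cv2.INTER_CUBIC);save(a,'s2.png')
E
```

```text
[0.52519448 0.23249036 0.12020434] 1.5872612658959429 0.007367758921824668 [-13.22385922  -0.76081227   4.6959528 ]
```

View pics/s2.png

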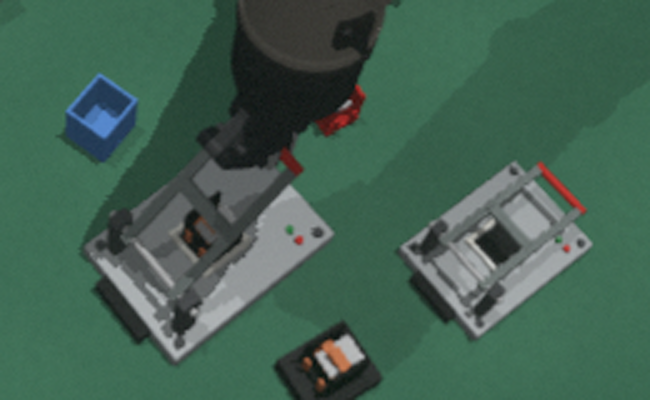

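The frame has risen to about 40° in the fingers, with the relay still in the nest at (205,235). I continue along the arc.

play_rows(deltas=[[2,[0,8,-8],[0,0,0]],[2,[0,16,-15],[0,0,0]],[2,[0,24,-21],[0,0,0]],[2,[0,33,-27],[0,0,0]],[2,[0,42,-32],[0,0,0]],[2,[0,52,-36],[0,0,0]],[2,[0,62,-39],[0,0,0]],[2,[0,72,-41],[0,0,0]]])

```text
clock: 4.88
tcp_pos: [0.6, 0.2327, 0.1639]
orientation: [-2.204, -2.237, 0.01]
contact_force: [-3.7, -1.0, 5.8]
grip_width: 0.0069
```

play_rows(deltas=[[2,[0,8,-1],[0,0,0]],[2,[0,16,-1],[0,0,0]],[2,[0,24,-1],[0,0,0]],[2,[0,32,-1],[0,0,0]],[2,[0,40,1],[0,0,0]],[2,[0,47,2],[0,0,0]],[2,[0,50,3],[0,0,0]],[2,[0,50,3],[0,0,0]]])

```text
clock: 5.88
tcp_pos: [0.6514, 0.2329, 0.1609]
orientation: [2.206, 2.237, -0.007]
contact_force: [1.5, -2.6, 4.3]
grip_width: 0.0069
```

play_rows(deltas=[[40,[0,0,0],[0,0,0]],[40,[0,0,0],[0,0,0]],[40,[0,0,0],[0,0,0]],[40,[0,0,-30],[0,0,0]],[40,[0,0,-70],[0,0,0]],[40,[0,0,-110],[0,0,0]],[60,[0,-40,-110],[0,0,0]],[60,[0,-80,-110],[0,0,-0.15]]])

```text
clock: 6.88
tcp_pos: [0.571, 0.2323, 0.2714]
orientation: [2.028, 2.399, -0.006]
contact_force: [-1.1, 0.2, -0.5]
grip_width: 0.0602
```

```bash
python3 - <<'E'
from h import *
delta([.52,.231,.27],3.15)
E
```

```text
shift mm [7.2, -50.4, 1.5] turn [-0.004, 0.0, -1.412]
```

play_rows(deltas=[[60,[1,-6,0],[0,0,-0.18]],[60,[2,-12,0],[0,0,-0.36]],[60,[3,-18,0],[0,0,-0.54]],[60,[4,-24,0],[0,0,-0.72]],[60,[5,-31,0],[0,0,-0.9]],[60,[6,-38,0],[0,0,-1.08]],[60,[7,-45,0],[0,0,-1.25]],[60,[7,-50,0],[0,0,-1.41]]])

```text
clock: 7.88
tcp_pos: [0.5199, 0.231, 0.2715]
orientation: [0.019, -3.139, 0.005]
contact_force: [-0.3, -0.7, -0.0]
grip_width: 0.0599
```

```bash
python3 - <<'E'
from h import *
im,d,o=snap('wrist'); save(im,'w3.png'); print(o['tcp_pos'],yaw(o),o['grip_width'],o['joints'].round(2))
E
```

```text
[0.5199494  0.23097819 0.2714831 ] -3.12924370730836 0.05990680843199607 [-0.61  0.27  0.1   1.77 -0.03  1.11  1.08]
```

View pics/w3.png

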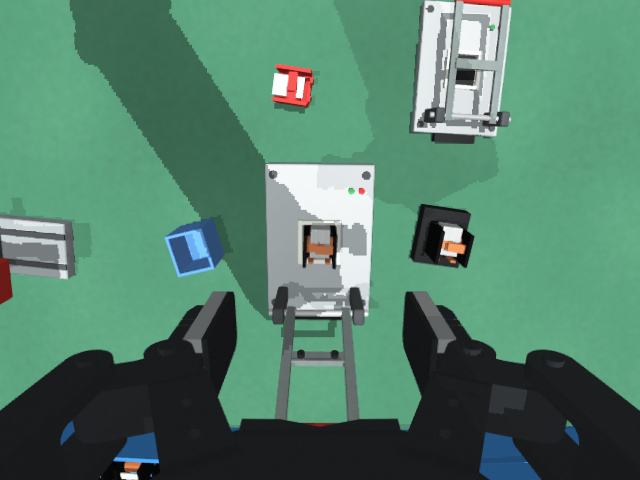

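The frame leans back open, with its arms at (320,360). The relay is in the nest at (320,243), between cover (195,247) and sample (443,236).

```bash
python3 - <<'E'
from h import *
f=np.load('pics/wrist.npz');im=f['im'];d=f['d'];o=dict(tcp_pos=f['p'],orientation=f['o'])
P=bydepth('wrist',np.array([(x,y) for y in range(480) for x in range(640)]),d,o).reshape(480,640,3)
reg=np.zeros((480,640),bool);reg[210:278,285:355]=1
for lo,hi,n in((.051,.06,'top'),(.018,.024,'rim')):
    q=P[reg&(P[...,2]>lo)&(P[...,2]<hi)];print(n,len(q),np.percentile(q,[1,50,99],axis=0).round(4).tolist())
v=im.max(2)
m=(reg&(v<60)&(P[...,2]>.045)&(P[...,2]<.062)).astype(np.uint8)
n,l,s,c=cv2.connectedComponentsWithStats(m)
for i in range(1,n):
    if s[i,4]>15:
        q=P[l==i];print(s[i],c[i].round(1),np.percentile(q,[2,50,98],axis=0).round(4).tolist())
        A=np.polyfit(q[:,0],q[:,1],1);print('slope',A[0])
# plate side edges
for ys in (180,200,270,290):
    row=(np.abs(P[ys,:,2]-.016)<.005)&(np.arange(640)>240)&(np.arange(640)<400); xs=np.nonzero(row)[0]; print(ys,xs[[0,-1]],onplane('wrist',[(xs[0],ys),(xs[-1],ys)],.016,o)[:,:2].round(4).tolist())
save(cv2.resize(im[205:285,280:360],None,fx=6,fy=6,interpolation=cv2.INTER_CUBIC),'c3.png')
E
```

```text
top 235 [[0.5487, 0.2178, 0.0517], [0.5625, 0.2445, 0.0558], [0.5782, 0.2477, 0.0573]]
rim 686 [[0.5427, 0.2116, 0.0181], [0.5551, 0.2308, 0.0208], [0.5859, 0.2522, 0.0232]]
[303 233   4  34 110] [304.4 249.6] [[0.5485, 0.2178, 0.0478], [0.5617, 0.2188, 0.0558], [0.5762, 0.2205, 0.0573]]
slope -0.02487755911024637
[332 234   5  35  97] [334.2 250. ] [[0.5489, 0.2445, 0.0466], [0.5617, 0.2455, 0.0555], [0.5776, 0.247, 0.057]]
slope -0.03568611005541149
180 [265 374] [[0.5052, 0.1802], [0.504, 0.2833]]
200 [266 373] [[0.5243, 0.1808], [0.5232, 0.2831]]
270 [267 370] [[0.5952, 0.1802], [0.594, 0.2832]]
290 [268 369] [[0.6167, 0.1808], [0.6154, 0.2832]]
```

View pics/c3.png

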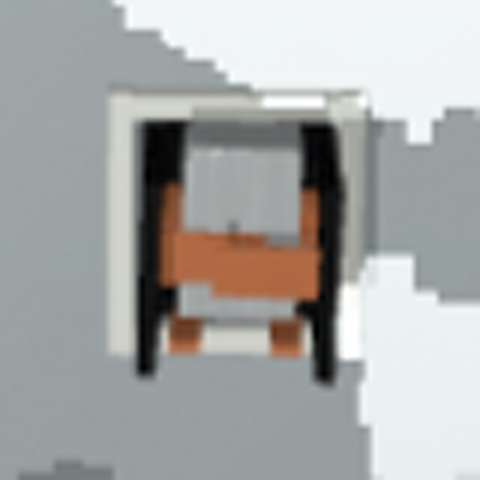

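The crop shows the relay's black flanges at about (160,250) and (325,250), seated in the white rim.

```bash
python3 - <<'E'
from h import *
delta([.562,.2322,.08],3.147)
E
```

```text
shift mm [-43.1, 1.2, 191.4] turn [-0.003, -0.003, 0.013]
```

play_rows(deltas=[[60,[-20,1,40],[0,0,0.01]],[60,[-43,1,80],[0,0,0.01]],[60,[-43,1,120],[0,0,0.01]],[60,[-43,1,155],[0,0,0.01]],[60,[-43,1,175],[0,0,0.01]],[60,[-43,1,175],[0,0,0.01]]])

```text
clock: 8.68
tcp_pos: [0.5608, 0.2316, 0.0947]
orientation: [0.011, -3.136, 0.008]
contact_force: [0.4, 0.2, -0.4]
grip_width: 0.06
```

```bash
python3 - <<'E'
from h import *
o=r.get_obs();print(o['tcp_pos'],R.from_rotvec(o['orientation']).as_matrix().round(3).tolist(),o['contact_force'])
delta([.562,.2322,.024],3.147)
E
```

```text
[0.5608132  0.23159539 0.0947404 ] [[-1.0, -0.007, -0.006], [-0.007, 1.0, -0.005], [0.006, -0.005, -1.0]] [ 0.40388644  0.2363439  -0.44260182]
shift mm [-1.6, 0.9, 70.7] turn [-0.005, -0.006, 0.001]
```

play_rows(deltas=[[60,[-1,1,25],[0,0,0]],[60,[-1,1,50],[-0.005,-0.006,0]],[60,[-1,1,68],[-0.005,-0.006,0]],[60,[-1,1,70],[-0.005,-0.006,0]],[60,[-1,1,70],[-0.005,-0.006,0]],[24,[-1,1,70],[-0.005,-0.006,0]],[24,[-1,1,70],[-0.005,-0.006,0]],[24,[-1,1,70],[-0.005,-0.006,0]]], squeeze=35)

```text
clock: 9.68
tcp_pos: [0.5621, 0.2316, 0.0257]
orientation: [-0.009, 3.14, -0.0]
contact_force: [-0.7, -2.9, 5.3]
grip_width: 0.0295
```

play_rows(deltas=[[24,[0,0,0],[0,0,0]],[24,[0,0,0],[0,0,0]],[24,[0,0,-5],[0,0,0]],[24,[0,0,-15],[0,0,0]],[24,[0,0,-30],[0,0,0]],[24,[0,0,-50],[0,0,0]],[24,[0,0,-75],[0,0,0]],[24,[0,0,-75],[0,0,0]]])

```text
clock: 10.68
tcp_pos: [0.5639, 0.2324, 0.1039]
orientation: [-0.009, 3.135, 0.004]
contact_force: [-0.1, 0.0, -1.1]
grip_width: 0.0296
```

```bash
python3 - <<'E'
from h import *
im,d,o=snap('wrist'); save(im,'w4.png'); print(o['tcp_pos'],yaw(o),o['grip_width'],o['contact_force'],o['moment'])
E
```

```text
[0.56387334 0.23240782 0.10388562] -3.1358549204132204 0.029579413337713852 [-0.09121729  0.03422726 -1.09059683] [ 0.02450367 -0.00901182  0.03647626]
```

View pics/w4.png

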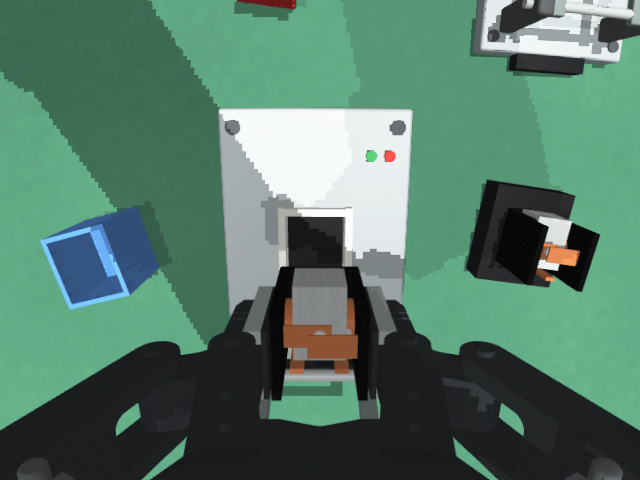

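The relay is held by its flanges at (270,335) and (362,335), clear of the empty nest at (318,240). I lift it and go to view the viewer from above.

play_rows(deltas=[[24,[0,0,-50],[0,0,0]],[24,[0,0,-100],[0,0,0]],[24,[0,-20,-150],[0,0,0]],[24,[0,-60,-190],[0,0,0]],[24,[0,-110,-200],[0,0,0]],[24,[-20,-160,-200],[0,0,0]],[24,[-35,-210,-200],[0,0,0]],[24,[-50,-260,-200],[0,0,0]]])

```text
clock: 11.72
tcp_pos: [0.6134, -0.0294, 0.3015]
orientation: [-0.01, 3.139, 0.002]
contact_force: [0.4, 0.3, -0.4]
grip_width: 0.0296
```

play_rows(deltas=[[24,[-10,-50,0],[0,0,0]],[24,[-20,-100,0],[0,0,0]],[24,[-35,-150,0],[0,0,0]],[24,[-45,-190,0],[0,0,0]],[24,[-45,-200,0],[0,0,0]],[24,[-45,-200,0],[0,0,0]],[24,[-45,-200,0],[0,0,0]]])

```text
clock: 12.6
tcp_pos: [0.6599, -0.2268, 0.301]
orientation: [-0.014, 3.139, 0.005]
contact_force: [0.1, 0.1, -1.1]
grip_width: 0.0294
```

```bash
python3 - <<'E'
from h import *
im,d,o=snap('wrist'); save(im,'w5.png'); print(o['tcp_pos'],yaw(o),o['grip_width'],o['qvel'].round(3))
E
```

```text
[ 0.65987112 -0.22677053  0.30103776] -3.13288704648136 0.029376029439354977 [-0.007 -0.005  0.    -0.003  0.002  0.001  0.003]
```

View pics/w5.png

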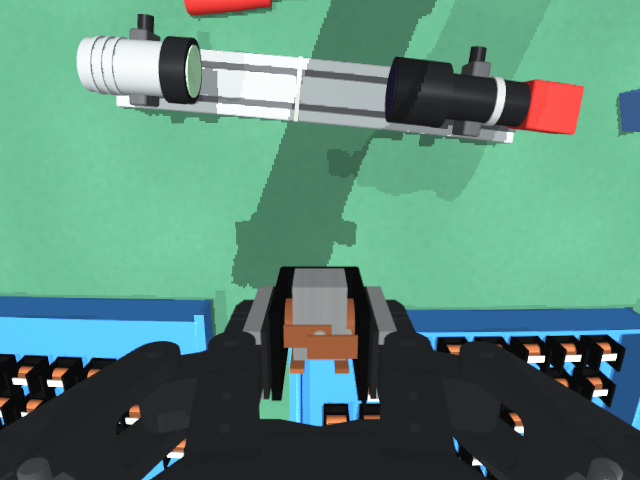

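The wrist view shows the lamp front at (196,70), the lens front at (390,90) and the white line from (300,58) to (295,120). Now I fit the axis.

```bash
cat > v.py <<'E'
from h import *
from scipy.optimize import least_squares
f=np.load('pics/wrist.npz');im=f['im'];d=f['d'];o=dict(tcp_pos=f['p'],orientation=f['o'])
P=bydepth('wrist',np.array([(x,y) for y in range(480) for x in range(640)]),d,o).reshape(480,640,3)
def reg(u0,u1,v0,v1,lo):
    q=P[v0:v1,u0:u1].reshape(-1,3);return q[(q[:,2]>lo)&(q[:,2]<.2)]
a=reg(165,192,36,104,.1);b=reg(398,446,58,126,.1)
ax=np.array([np.cos(1.49),np.sin(1.49)])
def res(p):  # yaw, lateral offset, z, r1,r2
    n=np.array([-np.sin(p[0]),np.cos(p[0])])
    return np.r_[[np.hypot(q[:,:2]@n-p[1],q[:,2]-p[2])-.024 for q in (a,)][0],np.hypot(b[:,:2]@n-p[1],b[:,2]-p[2])-.024]
s=least_squares(res,[1.49,-.6,.11],loss='soft_l1',f_scale=.001);p=s.x
print('yaw,lat,z',p,'rms',np.sqrt(np.mean(res(p)**2)),len(a),len(b),'max z',a[:,2].max(),b[:,2].max())
u=np.array([np.cos(p[0]),np.sin(p[0])]);n=np.array([-u[1],u[0]])
A=reg(150,215,36,104,.1);B=reg(370,450,58,126,.1)
fa=np.percentile(A[:,:2]@u,98.5);fb=np.percentile(B[:,:2]@u,1.5);print('fronts',fa,fb,fb-fa)
c=u*(fa+fb)/2+n*p[1];print('centre from fronts',c)
w=onplane('wrist',[(300,60),(297.5,90),(295,119)],.016,o);print('white line',w.round(4).tolist(),'proj',w[:,:2]@u-(fa+fb)/2,'lat',w[:,:2]@n-p[1])
e=onplane('wrist',[(230,53.5),(350,62.5),(230,113),(350,121.5)],.016,o);print('rail edges lat',e[:,:2]@n-p[1])
# relay in hand
v=im.max(2);m=(v<60)&(P[...,2]>.2); m[:265]=0;m[400:]=0
T=np.eye(4);R0=R.from_rotvec(o['orientation']).as_matrix()
q=(P[265:380,270:375].reshape(-1,3)-o['tcp_pos'])@R0
q=q[(np.abs(q[:,0])<.03)&(q[:,2]<-.01)&(q[:,2]>-.05)&(np.abs(q[:,1])<.0145)];print('relay top in tool',np.percentile(q,[1,50,99],axis=0).round(4).tolist())
E
python3 v.py
```

```text
yaw,lat,z [ 1.48537395 -0.58039526  0.10950134] rms 0.0020610816760216824 1778 3133 max z 0.1354796138824939 0.136113768647522
fronts -0.2706942056624505 -0.12322189449529916 0.14747231116715134
centre from fronts [ 0.56147481 -0.24575836]
white line [[0.5346, -0.2438, 0.016], [0.5623, -0.2462, 0.016], [0.5897, -0.2488, 0.016]] proj [-0.00029627 -0.00039413 -0.00060088] lat [ 0.0269405  -0.00086345 -0.02839202]
rail edges lat [ 0.02720903  0.02915412 -0.02820387 -0.02575285]
relay top in tool [[-0.0176, -0.0133, -0.0308], [0.0023, 0.0004, -0.016], [0.0154, 0.0143, -0.0104]]
```

```bash
python3 - <<'E'
from h import *
delta([.562,-.246,.30],1.485)
print(onplane('top',[(419.5,217.5)],.016))
E
```

```text
shift mm [98.1, -18.3, 1.0] turn [0.004, -0.0, 1.665]
[[ 0.561041   -0.24905728  0.016     ]]
```

play_rows(deltas=[[24,[12,-2,0],[0,0,0.15]],[24,[25,-4,0],[0,0,0.32]],[24,[38,-7,0],[0,0,0.49]],[24,[50,-9,0],[0,0,0.66]],[24,[62,-11,0],[0,0,0.83]],[24,[75,-14,0],[0,0,1.0]],[24,[87,-16,0],[0,0,1.17]],[24,[98,-18,0],[0,0,1.34]]])

```text
clock: 13.65
tcp_pos: [0.562, -0.2441, 0.3012]
orientation: [1.944, 2.468, 0.008]
contact_force: [-0.3, 0.7, -0.5]
grip_width: 0.0298
```

```bash
python3 - <<'E'
from h import *
delta([.562,-.246,.17],1.485)
E
```

```text
shift mm [-2.3, -1.0, 131.2] turn [0.003, -0.003, 0.322]
```

play_rows(deltas=[[24,[-2,-1,0],[0,0,0.16]],[24,[-2,-1,20],[0,0,0.32]],[24,[-2,-1,60],[0,0,0.32]],[24,[-2,-1,100],[0,0,0.32]],[24,[-2,-1,125],[0,0,0.32]],[24,[-2,-1,131],[0,0,0.32]],[24,[-2,-1,131],[0,0,0.32]],[24,[-2,-1,131],[0,0,0.32]]])

```text
clock: 14.65
tcp_pos: [0.5628, -0.2459, 0.1716]
orientation: [2.311, 2.126, 0.01]
contact_force: [0.2, -0.1, -0.7]
grip_width: 0.0294
```

```bash
python3 - <<'E'
from h import *
o=r.get_obs();print(yaw(o),R.from_rotvec(o['orientation']).as_matrix()[:,2])
delta([.562,-.246,.091],1.485)
E
```

```text
1.487673231089462 [ 0.00539993  0.00315441 -0.99998045]
shift mm [-0.5, -1.2, 80.6] turn [0.005, -0.004, 0.003]
```

play_rows(deltas=[[24,[0,-1,15],[0,0,0]],[24,[0,-1,30],[0,0,0]],[24,[0,-1,45],[0,0,0]],[24,[0,-1,60],[0,0,0]],[24,[0,-1,72],[0,0,0]],[24,[0,-1,80],[0,0,0]],[24,[0,-1,80],[0,0,0]],[24,[0,-1,80],[0,0,0]]])

```text
clock: 15.65
tcp_pos: [0.5626, -0.2458, 0.092]
orientation: [2.311, 2.125, 0.01]
contact_force: [-0.3, 0.2, -0.1]
grip_width: 0.0294
```

```bash
python3 - <<'E'
from h import *
o=r.get_obs();print(yaw(o),o['grip_width'],o['contact_force'],o['qvel'].round(3))
delta([.562,-.246,.091],1.485)
a,d,o=snap('scene'); b,e,o=snap('top'); w,dw,o=snap('wrist')
A=cv2.resize(a[95:285,150:300],None,fx=2.6,fy=2.6); B=cv2.resize(w,(395,296)); C=cv2.resize(b[160:260,130:510],None,fx=2,fy=2)
T=np.zeros((600,800,3),np.uint8);T[:494,:390]=A;T[:296,400:795]=B
g=cv2.resize(a[260:430,290:440],(260,295));T[300:595,400:660]=g
save(T,'fin.png')
# relay in hand: flange tops in world
P=bydepth('wrist',np.array([(x,y) for y in range(480) for x in range(640)]),dw,o).reshape(480,640,3)
R0=R.from_rotvec(o['orientation']).as_matrix()
q=(P[265:400,265:380].reshape(-1,3)-o['tcp_pos'])@R0
k=(np.abs(q[:,1])<.016)&(q[:,2]<-.026)&(q[:,2]>-.034)&(np.abs(q[:,0])<.02)
print('flange top tool',np.percentile(q[k],[1,50,99],axis=0).round(4).tolist())
# lateral/lens check by wrist cloud at z>0.1: symmetric edges not needed
E
```

```text
1.4874266770165323 0.02936587838861575 [-0.31252652  0.18877177 -0.10573051] [-0.001 -0.005  0.002 -0.001  0.001 -0.002  0.001]
shift mm [-0.2, -0.6, 1.0] turn [0.006, -0.003, 0.002]
flange top tool [[-0.015, -0.0157, -0.0338], [0.0021, 0.0111, -0.03], [0.0148, 0.0154, -0.0262]]
```

View pics/fin.png

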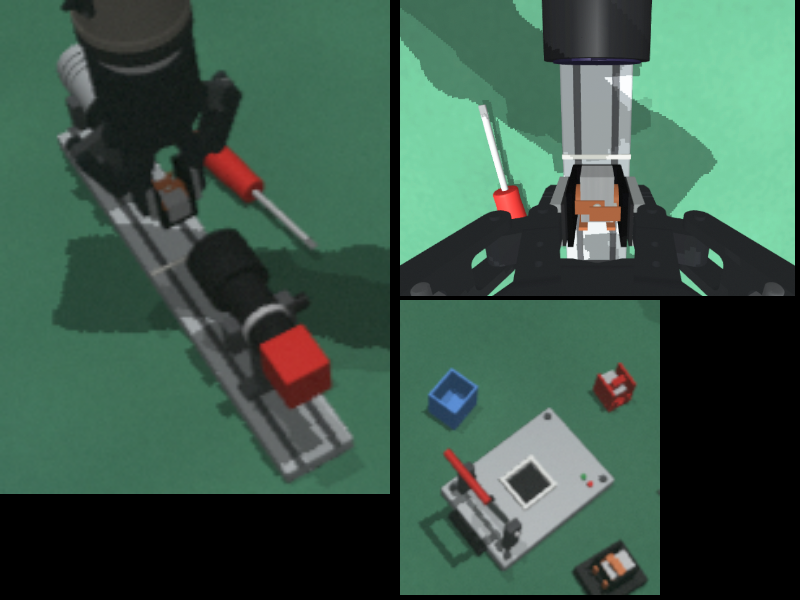

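The composite shows the relay upright between the fingers at (597,205), centred on the lens at (597,30), with the frame open. All positions agree within about 1–2 mm, so I hand in.

```bash
python3 -c "
from h import *
print(r.hand_in()); o=r.get_obs(); print(o['clock'],o['tcp_pos'],o['grip_width'])"
```

```text
the job is handed in; nothing more can be done
None
the job is handed in; nothing more can be done
```

I swung the hold-down frame back to about 105° and it stayed open. I then lifted the relay out by its two black flanges and handed in with it held upright in the viewer's beam, at about 15.7 s. The hand-in gives no verdict, so what follows is my own last measurements.

- **Contact gap:** I put it within about 1–2 mm of the centre line and of midway, at z about 0.111 m against 0.110 m.
- **Alignment:** the relay's x axis is within about 0.01 rad of the light and it is upright within about 0.01 rad. Both rest on the tool's pose and assume the relay sits square in the fingers.
- **Grip:** the fingers are closed to 29.4 mm on the 30 mm flanges with a 35 N squeeze, and no outside contact force showed.
- **Bystanders:** in the last pictures the frame is still open and the cover, sample and screwdriver look undisturbed. I judged that by eye and did not measure it.
- **Disagreements:** the lamp-to-lens distance measured 147.5 mm against the 150 mm given, and the top and wrist cameras differed by about 3 mm along the light. Both are inside the 12 mm allowed. My cylinder fit put the centre line at 109.5 mm, against 110 mm given.

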